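# Set a bud vase up under the swing-arm magnifier for line work

### The job

The blue-banded vase is next for painting. Swing the magnifier's lens well clear of the wooden vase rest, then lay the vase gently on its side in the rest's two cork notches, foot up against the end plate and neck pointing up the slope, and let go without dropping it. Then swing the magnifier back so that the lens is centred above the vase's broad blue band; leave the jar, the mug, the brush and the red-banded vase where they are.

Things in the scene. Friction and masses are not known exactly. Their poses are not given: they have to be found in the camera images.
- magnifier: Table magnifier, fixed; white foot 150 mm across. Origin: under the foot, on the post's axis (shoulder hinge). A level two-link arm 200 to 240 mm above the table: post to elbow 200 mm, elbow to lens centre 200 mm. Both hinges are vertical, with light friction (about 1 N at the knob), and stay where left, so the knob leads the lens anywhere level, about 200 to 345 mm from the post.
- magnifier_arm (a joint): shoulder hinge at the post, rad, -0.6 to 2.0. At 0 the upper arm points from the post along the magnifier body's -x (to the robot); growing values swing it to the robot's left (clockwise from above).
- magnifier_head (a joint): elbow hinge, rad, -0.7 to 1.2. At 0 the lens arm stands at right angles to the upper arm, pointing to the magnifier's -y (the robot's right) when the shoulder is at 0; growing values turn it counter-clockwise from above and fold the lens toward the post.
- elbow (a point): elbow hinge's axis, 224 mm above the table.
- lens (a point): centre of the round lens (98 mm of glass in a white ring of 128 mm outside, whose top is 234 mm and underside 214 mm above the table).
- knob (a point): black upright round knob for leading the lens, 16 mm thick, on a tab outside the ring; it stands from 230 to 268 mm above the table and this point is on its axis at 254 mm. It lies 75 mm beyond the lens centre, on the line from elbow through lens centre. Pinch or cage it from above; it may turn between the fingers.
- vase_rest: Wooden rest, fixed, base 76 x 140 x 12 mm; origin under its middle. A spine slopes up at 20 degrees toward the rest's -y (robot's right at yaw 0) and bears two V notches lined with cork, whose tips stay 16 mm below the vase's axis and are 42 mm apart, less than its width, so fingers pass on either side; an end plate, 46 mm wide, stands square to the slope at the low (+y) end.
- rest_foot (a point): where the middle of the vase's underside lies when the vase is fully home: on the face of the end plate, 60 mm above the table.
- rest_mouth (a point): where the middle of the vase's mouth lies then, 110 mm from rest_foot up the slope, 98 mm above the table. The line rest_foot to rest_mouth is the axis of the seated vase.
- blue_vase: white china bud vase with a broad blue band and an unfinished row of blue dots, 110 mm tall, about 0.11 kg, its weight centred about 50 mm above the foot, standing upright at the start. Origin: middle of its underside; z runs up its axis to the mouth. Body 48 mm across from 6 to 74 mm above the foot, then a shoulder, a neck 20 mm across at 101 mm and a lip 27 mm across.
- blue_vase_mouth (a point): middle of the blue vase's mouth, 110 mm from its underside.
- blue_band (a point): on the blue vase's axis in the middle of its broad blue band, 45 mm from its underside.
- red_vase: finished vase of the same shape with a red band, upright; the two vases may stand in either place. Leave it alone.
- medium_jar: bystander: amber jar, 48 mm across, 66 mm tall; origin under its middle.
- mug: bystander: striped mug, 84 mm across, 95 mm tall; origin under its middle.
- liner_brush: bystander: yellow-handled brush 240 mm long and 10 mm thick, lying across the front of the table; origin under its middle.
Mind the look-alikes: they are no part of the job. What is shaped like the blue_vase but purple is not meant.

How it is judged:
On the way, in this order (a step that is already met when the one before it is completed fails the run):
1. the lens is swung clear of the rest before the blue vase is laid there (horizontal distance between lens and vase_rest above 0.15 m and distance between blue_vase and rest_foot above 0.05 m), for 0.2 s.
2. the blue vase lies home in the rest, let go, with the lens still clear (distance between blue_vase and rest_foot below 0.01 m and distance between blue_vase_mouth and rest_mouth below 0.012 m and contact force between blue_vase and the fingers below 0.05 N and horizontal distance between lens and blue_band above 0.1 m), for 0.3 s.
At the end, for the whole second after the job is handed in: the blue vase lies at rest in both notches, the middle of its foot within 10 mm of rest_foot and the middle of its mouth within 12 mm of rest_mouth, and the lens stands still with its centre within 25 mm, seen from above, of the middle of the blue band (distance between blue_vase and rest_foot below 0.01 m and distance between blue_vase_mouth and rest_mouth below 0.012 m and linear speed of blue_vase below 0.02 m/s and horizontal distance between lens and blue_band below 0.025 m and velocity of joint magnifier_arm between -0.05 and 0.05 rad/s and velocity of joint magnifier_head between -0.05 and 0.05 rad/s); the robot touches nothing.
It fails at once if the red-banded vase is moved more than 20 mm (distance of red_vase from where it was at the start of the episode above 0.02 m).
It fails at once if the jar is moved more than 20 mm (distance of medium_jar from where it was at the start of the episode above 0.02 m).
It fails at once if the mug is moved more than 20 mm (distance of mug from where it was at the start of the episode above 0.02 m).
It fails at once if the brush is moved more than 30 mm (distance of liner_brush from where it was at the start of the episode above 0.03 m).
It fails at once if the blue vase is dropped or knocked over (faster than 0.5 m/s with no finger on it) (linear speed of blue_vase above 0.5 m/s and contact force between blue_vase and the fingers below 0.05 N).
It also fails if it takes over 61 s, if anything falls off the work surface, if the arm or the gripper's body presses on something with over 40 N, if the wrist force passes 120 N, or if a joint passes its speed limit or range.

### The arm

A 6-joint arm with a two-finger parallel gripper is mounted at the origin on a cart in front of the work surface, level with it; the furniture and walls round the work are solid. World frame = base frame: x ahead of the robot, y to its left, z up, the work surface at z = 0. Lengths are in m, angles in rad, forces in N, time in s.
With the tool pointing down it reaches from about 0.3 to 0.875 m from the base axis. Payload 6.4 kg.
Tool frame: the origin (TCP) lies on the centre line of the jaws, within the pads' length; the fingertips stand 22 mm ahead of it and the grasp point (between the pads) lies 3 mm ahead of it; z points along the fingers, y is the line along which they close (so a half turn about z gives the same grasp; the last joint's range is limited). The gripper opens to 85 mm and grips with 20 to 120 N. Pads are 22 mm wide; open, the fingers measure 114 mm over their backs; the gripper's body (76 mm by 85 mm) begins 54 mm behind the grasp point. The pads swing forward as they close: fully open they stand 13 mm farther back than shut.
Start: joints at [1.093, 0.181, 1.607, -0, 1.354, -0.206], TCP at [0.154, 0.554, 0.253] pointing down, gripper open.
Joint ranges: [-2.99, 2.99], [-0.89, 2.07], [0.3, 2.58], [-1.14, 4.28], [0, 2.63], [-3.12, 3.12]. Speed limits (rad/s): [2.57, 2.57, 3.01, 3.14, 3.14, 3.14].

### API

Orientations are given as a unit quaternion [w, x, y, z].
In Python, from bench import ctrl gives the robot as it stands. The module is installed in compiled form; this text tells all that it offers.
- The arm moves only by the tool servo_tool, never from a script. Its argument "commands" is a list of rows, each a list of 3 entries, a list of its own where there are three numbers: the shift along the tool's x, y, z in mm, then the turn about the tool's z in rad, then the finger opening in mm, from 0 to 85.4. In form: [[[dx, dy, dz], turn, jaw], ...]. A call has 1 to 20 rows; each row shifts and turns the commanded pose from where the row before left it, along the tool's axes as they then stand; what a row does not reach is not made up. A row lasts 1/8 s, in which the tool goes at most 62.5 mm and 10.7 degrees, less where a joint would pass 70% of its speed; a pose out of reach is approached as far as the arm can. A call with a gripper value outside its range is refused whole. The fingers move at their own pace and stop on an object; the grip force is fixed at half the most. Time passes only in rows, so rows that do not move let the fingers close. It gives the time, the measured TCP pose, the force, the opening and the grip force at its end, in the units of the state.
- ctrl.get_obs(): the state, without advancing time (a new reading comes with each control period).
- ctrl.camera(name): name is "scene" or "top" or "wrist"; returns a dict with "color" (384x512x3 uint8, red, green, blue), "z_map" (384x512 float32, m along the optical axis (not along the pixel's ray), 0 where there is no reading), "fx", "fy", "cx", "cy" (pixels), "R" (3x3) and "t" (3): a world point X has camera coordinates R X + t. Camera axes: x right, y down, z forward; pixel columns grow to the right and rows downward; lengths in m; the calibration is good to about 2 mm. A picture is of the moment at which its call begins.
- ctrl.hand_in(): hands the job in; it is judged then, once.
The state is a dict: "time_s": time; "q": joint angles; "dq": joint speeds; "joint_efforts": joint torques, N m; "eef_pos": TCP position; "eef_rot": TCP orientation; "wrist_force": force on the tool from outside, world axes, zero at the start; "torque": the same for the moment, N m; "opening": opening from 0.0 (shut) to 1.0 (fully open); "grasp_force": force on a finger pad.
Only numpy, scipy, OpenCV 4.12 (cv2) and the standard library are available. Lean on these libraries where they do the work, as an engineer would, in place of code of your own. Each camera call takes 0.05 s, during which the arm holds its last target. There are 200 camera calls.

## Working session

There is one attempt and no reset: what is moved stays moved. The work goes in short steps, Python scripts to look and compute and a tool call to move; the robot and the scene stay as the last step left them, time stands still between calls to the robot, and variables do not carry over. Pictures are saved under pics/ and viewed, at most 10 in all, crops included, and the job is handed in when it is done.

Besides the shell and the picture viewer there is one more tool, called after "Call:" as name(argument=value, ...), one argument or row to a line, values as JSON. servo_tool: Moves the arm, as the interface text tells. Its arguments: {"type":"object","properties":{"commands":{"type":"array"}},"required":["commands"]}

```bash
mkdir -p pics; cat > h.py <<'E'
import numpy as np, cv2
from bench import ctrl
def cam(n,save=None):
    c=ctrl.camera(n)
    if save: cv2.imwrite('pics/'+save,c['color'][...,::-1])
    return c
def pt(c,u,v,z=None):
    if z is None: z=c['z_map'][int(round(v)),int(round(u))]
    p=np.array([(u-c['cx'])/c['fx']*z,(v-c['cy'])/c['fy']*z,z])
    return c['R'].T@(p-c['t'])
def ray(c,u,v):
    d=c['R'].T@np.array([(u-c['cx'])/c['fx'],(v-c['cy'])/c['fy'],1]); return -c['R'].T@c['t'],d
def atz(c,u,v,h):
    o,d=ray(c,u,v); return o+d*(h-o[2])/d[2]
def proj(c,X):
    p=c['R']@np.asarray(X)+c['t']; return p[:2]/p[2]*[c['fx'],c['fy']]+[c['cx'],c['cy']]
def tri(*rs):
    A=0;b=0
    for o,d in rs:
        d=d/np.linalg.norm(d);P=np.eye(3)-np.outer(d,d);A=A+P;b=b+P@o
    return np.linalg.solve(A,b)
E
python3 - <<'E'
from h import *
import pickle
d={}
for n in('scene','top'):
    c=cam(n); d[n]=c
    cv2.imwrite(f'pics/{n}0.png',cv2.resize(c['color'][...,::-1],(800,600),interpolation=cv2.INTER_CUBIC))
    print(n,-c['R'].T@c['t'],c['fx'],c['R'].round(2).tolist())
pickle.dump(d,open('c0.pkl','wb'))
s=ctrl.get_obs();print(s['eef_pos'],s['eef_rot'],s['opening'],s['time_s'])
E
```

```text
scene [-0.19506497 -0.56864231  1.22376934] 484.87549849996054 [[0.66, -0.76, -0.01], [-0.55, -0.47, -0.69], [0.52, 0.45, -0.73]]
top [0.41841916 0.07321776 1.15801631] 364.29066603288743 [[0.02, -1.0, -0.02], [-0.99, -0.01, -0.11], [0.11, 0.02, -0.99]]
[0.15413084 0.55347766 0.25247281] [-2.53569549e-04  1.35476215e-01  9.90780280e-01 -7.53659003e-04] 1.0023055630843858 0.1
```

View pics/scene0.png

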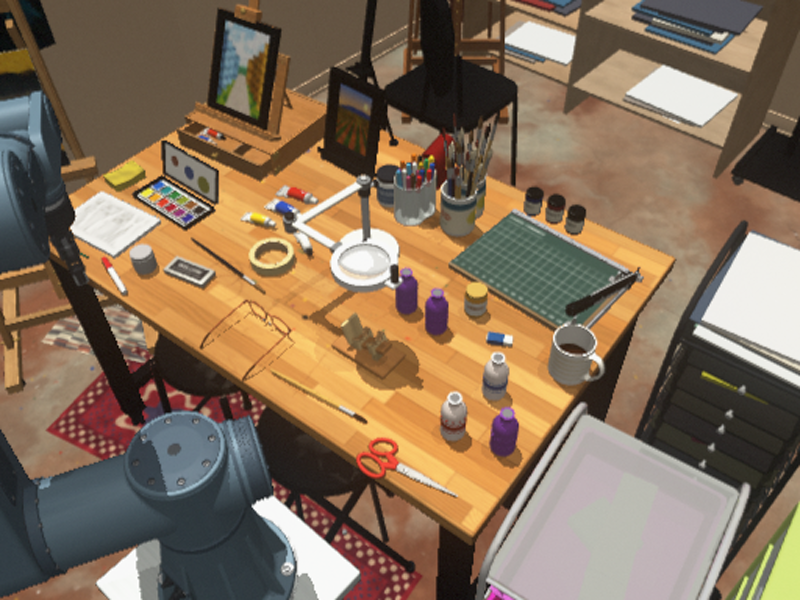

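View pics/top0.png

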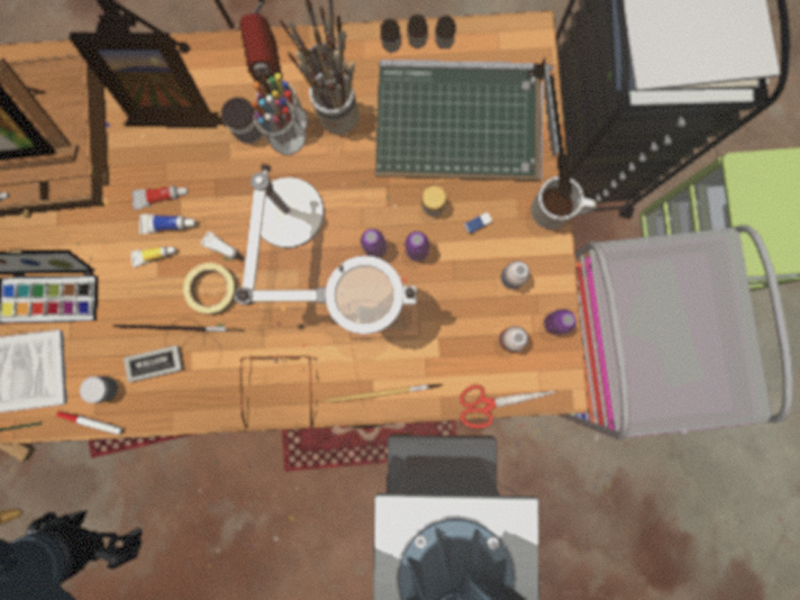

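The scene view shows the arm's lens at about (365,260), the rest at (375,345), white vases at (495,377) and (453,416), and purple look-alikes at (406,292), (436,312) and (504,432). The white ones are the candidates. I'll check the band colours and the rest in an enlarged crop.

```bash
python3 - <<'E'
from h import *
import pickle
d=pickle.load(open('c0.pkl','rb'))
s=d['scene']['color'][...,::-1];t=d['top']['color'][...,::-1]
# scene crops (512x384 px): vases, rest ; top: vases, magnifier
def crop(i,u,v,w,h,k): return cv2.resize(i[v:v+h,u:u+w],None,fx=k,fy=k,interpolation=cv2.INTER_CUBIC)
a=np.hstack([crop(s,270,215,80,60,5),crop(s,205,190,80,60,5)])
b=np.hstack([crop(s,170,105,100,75,4),crop(t,145,100,133,100,3)[:300,:400] if 0 else cv2.resize(crop(t,145,100,130,98,3),(400,300))])
cv2.imwrite('pics/crop1.png',np.vstack([a,b]))
E
```

```text
(no output)
```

View pics/crop1.png

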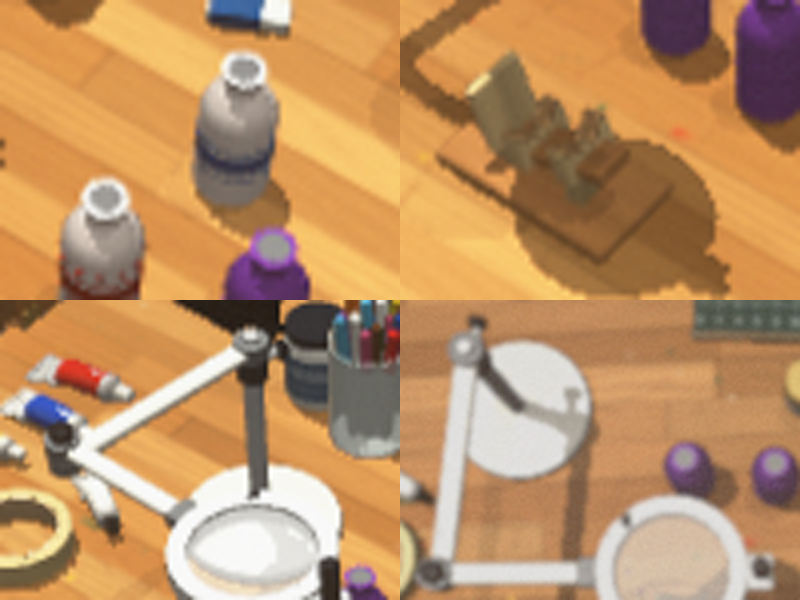

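The crop confirms it: the blue-banded vase has its mouth at crop (243,70), which is scene 800-px (498,358) and top view (516,270). The other white vase, scene (453,416), has the red band. The rest's end plate is at its upper left and the notches rise to the right. Next I'll measure.

```bash
cat >> h.py <<'E'
def cloud(c):
    v,u=np.mgrid[:384,:512];z=c['z_map'];m=z>0
    P=np.stack([(u-c['cx'])/c['fx']*z,(v-c['cy'])/c['fy']*z,z],-1)
    W=(P-c['t'])@c['R']
    W[~m]=np.nan
    return W
def fitc(p):
    A=np.c_[2*p[:,:2],np.ones(len(p))];x=np.linalg.lstsq(A,(p[:,:2]**2).sum(1),rcond=None)[0]
    return x[:2],np.sqrt(x[2]+x[0]**2+x[1]**2),len(p)
E
python3 - <<'E'
from h import *
import pickle
d=pickle.load(open('c0.pkl','rb'));s,t=d['scene'],d['top']
q=lambda U:(np.array(U)+.5)*.64-.5
f=lambda *a:[np.round(x,3).tolist() for x in a]
c1=lambda U,V:(270+(U+.5)/5-.5,215+(V+.5)/5-.5)
c2=lambda U,V:(205+(U-400+.5)/5-.5,190+(V+.5)/5-.5)
c3=lambda U,V:(170+(U+.5)/4-.5,105+(V-300+.5)/4-.5)
c4=lambda U,V:(145+(U-400+.5)*130/400-.5,100+(V-300+.5)*98/300-.5)
Cs,Ct=cloud(s),cloud(t)
# vase
print('mouth tri',f(tri(ray(s,*c1(243,70)),ray(t,*q((517,268))))), f(atz(s,*c1(243,70),.11),atz(t,*q((517,268)),.11)))
m0=atz(s,*c1(243,70),.11)
for C in(Cs,Ct):
    p=C.reshape(-1,3);p=p[np.hypot(*(p[:,:2]-m0[:2]).T)<.045]
    b=p[(p[:,2]>.02)&(p[:,2]<.07)]; l=p[p[:,2]>.1]
    print('body',fitc(b),'lip',l.mean(0),len(l),p[:,2].max())
print('red',f(atz(s,*c1(105,195),.11),atz(t,*q((516,333)),.11)))
# magnifier
print('lens',f(tri(ray(s,*c3(252,558)),ray(t,*c4(670,570)))),'atz',f(atz(s,*c3(252,558),.234),atz(t,*c4(670,570),.234)))
p=Ct.reshape(-1,3);L=atz(t,*c4(670,570),.234)[:2];r=np.hypot(*(p[:,:2]-L).T)
k=p[(r<.09)&(p[:,2]>.2)];kb=k[k[:,2]>.245]
print('ring top mean',k.mean(0),k[:,2].max(),'knob pts',kb.mean(0) if len(kb) else 0,len(kb),fitc(k[np.hypot(*(k[:,:2]-L).T)>.055]))
print('knob',f(tri(ray(s,*c3(328,560)),ray(t,*c4(763,567)))),f(atz(t,*c4(763,567),.268),atz(s,*c3(328,560),.268)))
print('elbow',f(tri(ray(s,*c3(62,432)),ray(t,*c4(433,572)))),f(atz(t,*c4(433,572),.24)))
print('post',f(tri(ray(s,*c3(250,338)),ray(t,*c4(465,348)))),f(atz(t,*c4(465,348),.25)))
fo=p[(np.hypot(*(p[:,:2]-atz(t,*c4(525,410),.02)[:2]).T)<.1)&(p[:,2]>.008)&(p[:,2]<.05)]
print('foot',f(atz(t,*c4(523,410),.015)),fitc(fo))
# rest
print('rest corners',f(atz(s,*c2(440,153),.012),atz(s,*c2(600,257),.012),atz(s,*c2(672,184),.012)))
W=Cs.reshape(-1,3);o=atz(s,*c2(550,180),.012)
R=W[(np.hypot(*(W[:,:2]-o[:2]).T)<.11)&(W[:,2]>.006)&(W[:,2]<.13)]
b=R[(R[:,2]<.018)];print('base',f(b.mean(0),cv2.minAreaRect(b[:,:2].astype(np.float32)*1000)[0]),cv2.minAreaRect(b[:,:2].astype(np.float32)*1000))
print('plate',f(*(pt(s,*c2(U,V)) for U,V in[(475,90),(512,58),(500,75),(540,100),(515,160)])))
print('notch',f(*(pt(s,*c2(U,V)) for U,V in[(547,100),(600,110),(508,135),(570,185),(560,130)])))
# bystanders
for n,U in dict(jar=(434,195),mug=(560,195),pur1=(372,235),pur2=(417,238),pur3=(562,318),tip=(440,386),end=(325,402)).items():
    print(n,f(pt(t,*q(U))))
E
```

```text
mouth tri [[0.593, -0.104, 0.098]] [[0.584, -0.109, 0.11], [0.591, -0.102, 0.11]]
body (array([ 0.5840128 , -0.10977657]), np.float64(0.02247066240415565), 161) lip [ 0.5839334  -0.10982811  0.10846181] 54 0.11287723841092076
body (array([ 0.58982595, -0.10765148]), np.float64(0.023904835289182563), 52) lip [ 0.58947634 -0.10772721  0.1106881 ] 61 0.11658481581874292
red [[0.462, -0.104, 0.11], [0.471, -0.1, 0.11]]
lens [[0.526, 0.171, 0.218]] atz [[0.514, 0.16, 0.234], [0.525, 0.169, 0.234]]
ring top mean [0.5252753  0.16886215 0.23174146] 0.2714981289500594 knob pts [0.52645177 0.09390903 0.26554522] 35 (array([0.52503189, 0.16959456]), np.float64(0.06433252412413391), 688)
knob [[0.524, 0.092, 0.269]] [[0.525, 0.091, 0.268], [0.523, 0.093, 0.268]]
elbow [[0.52, 0.367, 0.235]] [[0.52, 0.365, 0.24]]
post [[0.72, 0.355, 0.215]] [[0.709, 0.344, 0.25]]
foot [[0.718, 0.35, 0.015]] (array([0.71939737, 0.34801145]), np.float64(0.04989712271253191), 1309)
rest corners [[0.458, 0.211, 0.012], [0.464, 0.076, 0.012], [0.537, 0.08, 0.012]]
base [[0.485, 0.13, 0.011], [499.055, 131.62]] ((499.055419921875, 131.6200408935547), (83.23436737060547, 174.71697998046875), 3.9365713596343994)
plate [[0.479, 0.195, 0.068], [0.511, 0.192, 0.073], [0.499, 0.191, 0.068], [0.511, 0.17, 0.049], [0.475, 0.159, 0.031]]
notch [[0.512, 0.164, 0.053], [0.563, 0.167, -0.005], [0.475, 0.163, 0.053], [0.483, 0.118, 0.031], [0.509, 0.15, 0.037]]
jar [[0.742, 0.052, 0.065]]
mug [[0.754, -0.202, 0.036]]
pur1 [[0.651, 0.169, 0.108]]
pur2 [[0.646, 0.084, 0.11]]
pur3 [[0.499, -0.183, 0.114]]
tip [[0.368, 0.035, 0.0]]
end [[0.332, 0.265, 0.003]]
```

Call:
servo_tool(
  commands=[
    [[0, 0, -20], 0.18, 60],
    [[0, 0, -20], 0.18, 60],
    [[0, 0, -20], 0.18, 60],
    [[0, 0, -20], 0.18, 60],
    [[0, 0, -15], 0.18, 60],
    [[0, 0, -15], 0.18, 60],
    [[0, 0, 0], 0.18, 60],
    [[0, 0, 0], 0.038, 60],
    [[0, 0, 0], 0, 60],
  ],
)

```text
time_s: 1.23
eef_pos: [0.1543, 0.5537, 0.3628]
eef_rot: [0.0, 0.707, 0.708, -0.0]
wrist_force: [-0.9, 0.9, -0.1]
opening: 0.702
grasp_force: 0.0
```

Call:
servo_tool(
  commands=[
    [[-38, 31, 0], 0, 60],
    [[-38, 31, 0], 0, 60],
    [[-38, 31, 0], 0, 60],
    [[-38, 31, 0], 0, 60],
    [[-38, 31, 0], 0, 60],
    [[-38, 31, 0], 0, 60],
    [[-38, 31, 0], 0, 60],
    [[-38, 31, 0], 0, 60],
    [[-38, 31, 0], 0, 60],
    [[-38, 31, 0], 0, 60],
    [[-38, 31, 0], 0, 60],
    [[-38, 31, 0], 0, 60],
    [[0, 0, 0], 0, 60],
    [[0, 0, 0], 0, 60],
  ],
)

```text
time_s: 2.98
eef_pos: [0.5265, 0.0984, 0.3629]
eef_rot: [-0.001, 0.707, 0.707, -0.0]
wrist_force: [-0.6, 0.5, -0.3]
opening: 0.704
grasp_force: 0.0
```

```bash
python3 - <<'E'
from h import *
import pickle
s=ctrl.get_obs();print(s['eef_pos'],s['eef_rot'],s['opening'],s['time_s'],s['q'],s['wrist_force'])
c=cam('wrist');pickle.dump(c,open('w1.pkl','wb'))
cv2.imwrite('pics/w1.png',cv2.resize(c['color'][...,::-1],(800,600),interpolation=cv2.INTER_CUBIC))
print(-c['R'].T@c['t'],c['R'].round(2).tolist(),c['fx'],proj(c,[.526,.094,.268])/.64,proj(c,[.525,.169,.234])/.64)
E
```

```text
[0.52647637 0.09841901 0.36285537] [-5.61660027e-04  7.06748613e-01  7.07464501e-01 -2.48747325e-04] 0.7044689720038044 2.975 [-3.71753959e-02  2.13992121e-02  1.56154676e+00  3.99059019e-04
  1.55980863e+00 -3.81924316e-02] [-0.56060492  0.5020966  -0.25007551]
[0.52752598 0.17609879 0.48273774] [[1.0, -0.0, -0.0], [0.0, -0.95, 0.3], [-0.0, -0.3, -0.95]] 292.4688654243907 [395.46794613 316.0028776 ] [393.71756181 158.7320683 ]
```

View pics/w1.png

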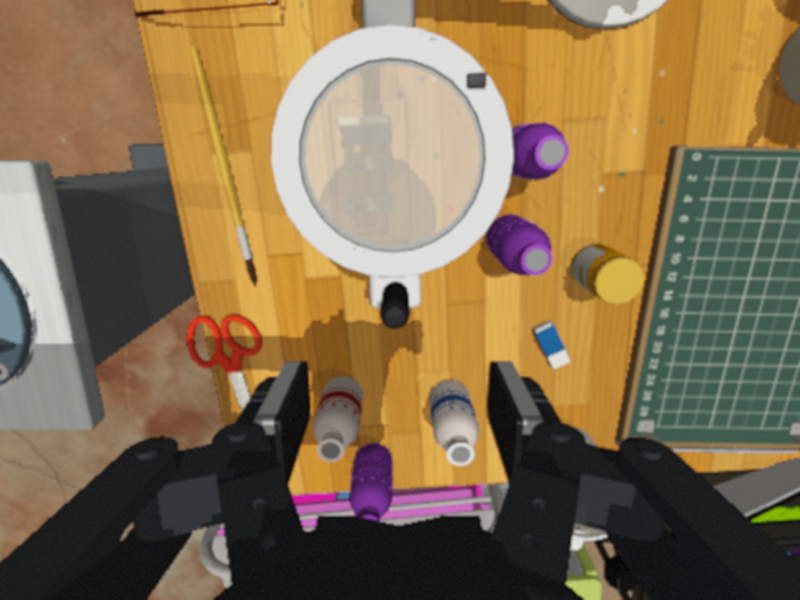

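The wrist view shows the knob at (395,312), within 4 px of the prediction. The lens ring is at (392,155), the blue vase's mouth at (460,453) and the red vase's at (331,450). I'll descend and pinch the knob.

Call:
servo_tool(
  commands=[
    [[-2, 0, 20], 0, 45],
    [[-1, 0, 25], 0, 45],
    [[0, 0, 25], 0, 45],
    [[0, 0, 20], 0, 45],
    [[0, 0, 10], 0, 30],
    [[0, 0, 0], 0, 25],
    [[0, 0, 0], 0, 10],
    [[0, 0, 0], 0, 10],
    [[0, 0, 0], 0, 10],
  ],
)

```text
time_s: 4.15
eef_pos: [0.5273, 0.0954, 0.2642]
eef_rot: [0.001, 0.707, 0.707, 0.001]
wrist_force: [1.7, 1.4, 1.5]
opening: 0.163
grasp_force: 58.9
```

```bash
python3 - <<'E'
from h import *
import pickle
c=pickle.load(open('w1.pkl','rb'))
q=lambda U:(np.array(U)+.5)*.64-.5
print('knob',atz(c,*q((395,312)),.268),'mouth',atz(c,*q((460,453)),.11),'red',atz(c,*q((331,450)),.11))
d=pickle.load(open('c0.pkl','rb'));s,t=d['scene'],d['top']
print('tri wrist+scene',tri(ray(c,*q((460,453))),ray(s,318.2,228.6)),'wrist+top',tri(ray(c,*q((460,453))),ray(t,*q((517,268)))))
# planned knob arc about the post
P=np.array([.719,.349]);K=np.array([.526,.095])-P
prev=K
for k in range(1,17):
    a=-np.radians(80)*k/16;n=np.array([[np.cos(a),-np.sin(a)],[np.sin(a),np.cos(a)]])@K
    st=(n-prev)*1000;prev=n;print([round(st[1]),round(st[0])],(n+P).round(3),end=' ')
E
```

```text
knob [0.52562898 0.0962926  0.268     ] mouth [ 0.5866197  -0.10737815  0.11      ] red [ 0.46227438 -0.10405779  0.11      ]
tri wrist+scene [ 0.58645046 -0.10850706  0.10801591] wrist+top [ 0.5875769  -0.10083687  0.11902328]
[18, -21] [0.505 0.113] [20, -20] [0.485 0.132] [21, -18] [0.467 0.154] [23, -16] [0.451 0.176] [24, -14] [0.437 0.2  ] [25, -12] [0.425 0.226] [26, -10] [0.415 0.252] [27, -7] [0.408 0.278] [27, -5] [0.403 0.306] [28, -3] [0.4   0.334] [28, 0] [0.4   0.361] [28, 2] [0.403 0.389] [27, 5] [0.407 0.417] [27, 7] [0.414 0.443] [26, 9] [0.424 0.47 ] [25, 12] [0.435 0.495]
```

Call:
servo_tool(
  commands=[
    [[9, -11, 0], 0, 10],
    [[9, -10, 0], 0, 10],
    [[20, -20, 0], 0, 10],
    [[21, -18, 0], 0, 10],
    [[23, -16, 0], 0, 10],
    [[24, -14, 0], 0, 10],
    [[25, -12, 0], 0, 10],
    [[26, -10, 0], 0, 10],
    [[27, -7, 0], 0, 10],
    [[27, -5, 0], 0, 10],
    [[28, -3, 0], 0, 10],
    [[28, 0, 0], 0, 10],
    [[28, 2, 0], 0, 10],
    [[27, 5, 0], 0, 10],
    [[27, 7, 0], 0, 10],
    [[26, 9, 0], 0, 10],
    [[25, 12, 0], 0, 10],
    [[0, 0, 0], 0, 10],
    [[0, 0, 0], 0, 10],
  ],
)

```text
time_s: 6.52
eef_pos: [0.4345, 0.4957, 0.2639]
eef_rot: [-0.0, 0.707, 0.708, 0.0]
wrist_force: [0.2, -0.3, 4.9]
opening: 0.162
grasp_force: 59.9
```

Call:
servo_tool(
  commands=[
    [[0, 0, 0], 0, 30],
    [[0, 0, 0], 0, 50],
    [[0, 0, -5], 0, 55],
    [[0, 0, -25], 0, 70],
    [[0, 0, -35], 0, 85],
    [[0, 0, -35], 0, 85],
    [[0, 0, 0], 0, 85],
  ],
)

```text
time_s: 7.4
eef_pos: [0.4364, 0.496, 0.3677]
eef_rot: [0.0, 0.707, 0.707, 0.004]
wrist_force: [-0.6, 0.2, -0.5]
opening: 0.999
grasp_force: 0.0
```

```bash
python3 - <<'E'
from h import *
import pickle
t=cam('top');pickle.dump(t,open('t2.pkl','wb'));s=cam('scene');pickle.dump(s,open('s2.pkl','wb'))
i=cv2.resize(t['color'][100:230,90:290,::-1],(800,520),interpolation=cv2.INTER_CUBIC)
cv2.imwrite('pics/t2.png',i)
E
```

```text
(no output)
```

View pics/t2.png

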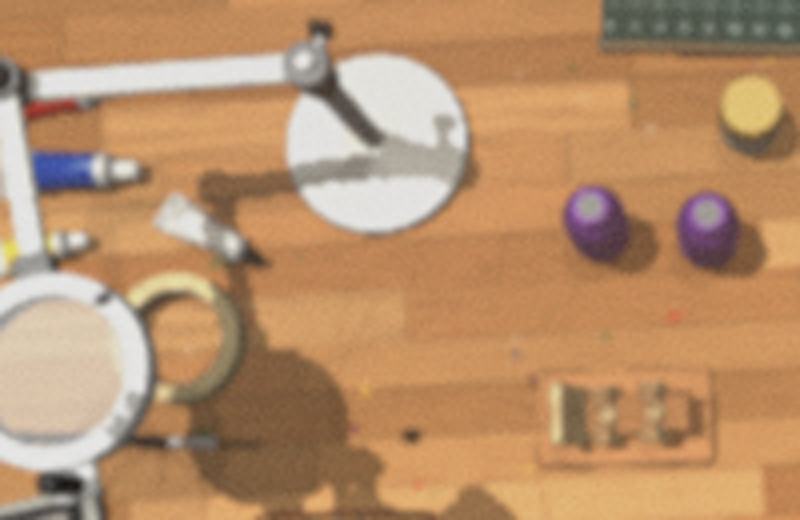

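The lens is clear: in the crop the ring is at (50,370). The rest is now visible, with base corners at (541,375), (715,375), (715,463) and (541,467), and the end plate at x≈552–582. I'll measure the rest from the wrist camera.

Call:
servo_tool(
  commands=[
    [[-38, 9, 0], 0, 85],
    [[-38, 9, 0], 0, 85],
    [[-38, 9, 0], 0, 85],
    [[-38, 9, 0], 0, 85],
    [[-38, 9, 0], 0, 85],
    [[-38, 9, 0], 0, 85],
    [[-38, 9, 0], 0, 85],
    [[-38, 9, 0], 0, 85],
    [[0, 0, 0], 0, 85],
    [[0, 0, 0], 0, 85],
  ],
)

```text
time_s: 8.75
eef_pos: [0.5072, 0.1915, 0.3621]
eef_rot: [-0.001, 0.707, 0.707, -0.001]
wrist_force: [0.7, 0.2, 0.5]
opening: 0.997
grasp_force: 0.0
```

```bash
python3 - <<'E'
from h import *
import pickle
c=cam('wrist');pickle.dump(c,open('w2.pkl','wb'))
p=proj(c,[.5,.14,.03]);print(p, ctrl.get_obs()['eef_pos'])
u,v=np.clip((p-[66,50]).round().astype(int),0,None);print(u,v)
im=np.ascontiguousarray(c['color'][v:v+100,u:u+133,::-1])
cv2.imwrite('pics/w2.png',cv2.resize(im,(798,600),interpolation=cv2.INTER_CUBIC))
W=cloud(c)
R=W[(abs(W[...,0]-.5)<.07)&(abs(W[...,1]-.14)<.1)&(W[...,2]>.006)&(W[...,2]<.15)]
print('base rect',cv2.minAreaRect((R[R[:,2]<.02][:,:2]*1000).astype(np.float32)))
pl=R[R[:,2]>.06];print('high',pl.min(0),pl.max(0),len(pl))
E
```

```text
[250.11730996 176.79931706] [0.50720823 0.19193752 0.3623737 ]
184 127
base rect ((499.2981872558594, 148.17428588867188), (75.97479248046875, 139.68077087402344), 2.7835659980773926)
high [0.47515309 0.11970367 0.06000613] [0.52152498 0.20099077 0.07311783] 343
```

View pics/w2.png

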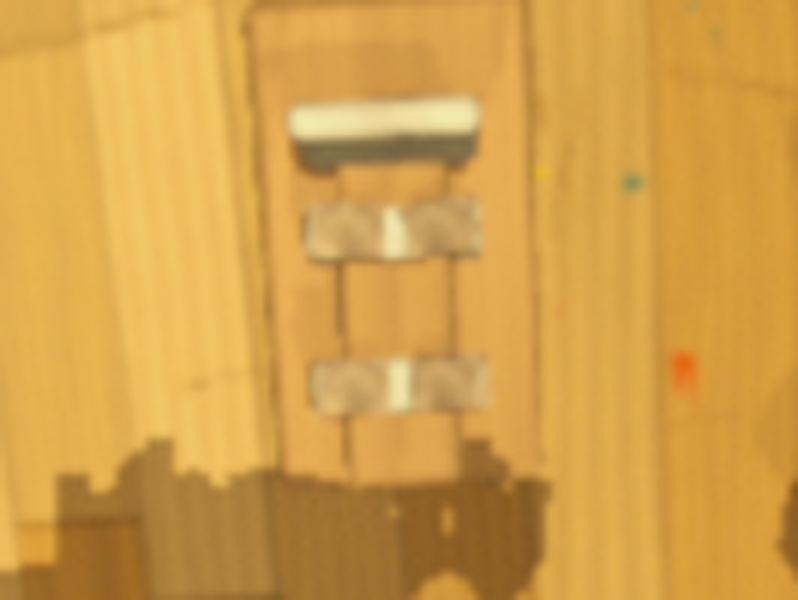

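The crop shows the plate's top face at rows 98–138, its dark front face at rows 138–168, and the notches at rows 200–260 and 355–412, centred on x≈393 and 399.

```bash
python3 - <<'E'
from h import *
import pickle
c=pickle.load(open('w2.pkl','rb'));W=cloud(c)
th=np.radians(2.78);ex=np.array([np.cos(th),np.sin(th)]);ey=np.array([-np.sin(th),np.cos(th)]);o=np.array([.4993,.1482])
L=lambda p:np.array([(p[:2]-o)@ex,(p[:2]-o)@ey,p[2]])*1000
col=lambda U:int(round(184+U/6-.5));
for v in range(127+15,127+72):
    print(v,[L(W[v,col(U)]).round(0).astype(int).tolist() for U in(340,393,440)])
# vase base check from w1 with depth
c1=pickle.load(open('w1.pkl','rb'));W=cloud(c1).reshape(-1,3)
p=W[np.hypot(W[:,0]-.587,W[:,1]+.107)<.045];b=p[(p[:,2]>.01)&(p[:,2]<.07)];l=p[p[:,2]>.1];print(fitc(b),l.mean(0),l.max(0),l.min(0))
E
```

```text
142 [[-13, 46, 12], [1, 45, 11], [14, 44, 11]]
143 [[-14, 44, 12], [1, 43, 11], [14, 52, 68]]
144 [[-10, 52, 70], [3, 51, 69], [14, 51, 70]]
145 [[-10, 51, 70], [3, 50, 71], [14, 49, 70]]
146 [[-10, 49, 72], [2, 49, 70], [14, 49, 73]]
147 [[-10, 48, 71], [2, 48, 73], [14, 47, 70]]
148 [[-10, 47, 72], [2, 46, 71], [14, 46, 72]]
149 [[-10, 45, 71], [2, 44, 70], [14, 43, 68]]
150 [[-11, 43, 68], [2, 42, 64], [13, 41, 62]]
151 [[-11, 40, 60], [2, 39, 57], [13, 38, 54]]
152 [[-12, 37, 52], [1, 36, 49], [13, 35, 45]]
153 [[-13, 34, 43], [1, 33, 40], [13, 31, 36]]
154 [[-13, 30, 34], [1, 29, 31], [13, 28, 28]]
155 [[-14, 27, 26], [0, 27, 27], [13, 26, 27]]
156 [[-14, 26, 28], [0, 25, 28], [13, 25, 28]]
157 [[-14, 25, 28], [0, 24, 30], [13, 23, 29]]
158 [[-14, 23, 27], [0, 23, 31], [13, 22, 28]]
159 [[-14, 21, 29], [0, 21, 29], [13, 20, 30]]
160 [[-14, 20, 28], [0, 19, 30], [13, 22, 44]]
161 [[-13, 22, 45], [0, 18, 31], [13, 21, 45]]
162 [[-13, 20, 44], [0, 17, 33], [13, 19, 46]]
163 [[-13, 19, 47], [0, 16, 34], [12, 18, 46]]
164 [[-14, 17, 46], [0, 14, 36], [12, 16, 47]]
165 [[-14, 15, 44],
[... 1146 characters left out ...]
]]
189 [[-15, -18, 60], [-2, -23, 47], [11, -20, 59]]
190 [[-15, -19, 61], [-2, -24, 49], [11, -21, 59]]
191 [[-15, -21, 62], [-2, -26, 49], [11, -23, 59]]
192 [[-15, -22, 62], [-2, -27, 51], [10, -24, 60]]
193 [[-15, -24, 62], [-2, -29, 50], [10, -26, 60]]
194 [[-15, -25, 63], [-2, -30, 52], [10, -27, 61]]
195 [[-15, -26, 65], [-2, -31, 52], [10, -29, 60]]
196 [[-19, -47, 11], [-2, -34, 50], [10, -34, 51]]
197 [[-20, -49, 11], [-3, -35, 50], [10, -36, 51]]
198 [[-19, -49, 14], [-3, -37, 50], [10, -37, 52]]
(array([ 0.58663556, -0.109335  ]), np.float64(0.02379565285487339), 503) [ 0.58636355 -0.10778696  0.10919307] [ 0.59867199 -0.0963951   0.11197328] [ 0.57406277 -0.12224235  0.10017824]
```

Call:
servo_tool(
  commands=[
    [[0, 0, 0], -0.0485, 85],
    [[-38, 8, 0], 0, 85],
    [[-38, 8, 0], 0, 85],
    [[-38, 8, 0], 0, 85],
    [[-38, 8, 0], 0, 85],
    [[-38, 8, 0], 0, 85],
    [[-38, 8, 0], 0, 85],
    [[-38, 8, 0], 0, 85],
    [[-38, 9, 0], 0, 85],
    [[0, 0, 20], 0, 85],
    [[0, 0, 35], 0, 85],
    [[0, 0, 35], 0, 85],
    [[0, 0, 35], 0, 85],
    [[0, 0, 25], 0, 85],
    [[0, 0, 0], 0, 85],
    [[0, 0, 0], 0, 85],
  ],
)

```text
time_s: 10.8
eef_pos: [0.5884, -0.1086, 0.2144]
eef_rot: [0.001, 0.689, 0.725, 0.0]
wrist_force: [0.2, -0.1, 0.1]
opening: 0.994
grasp_force: 0.0
```

```bash
python3 - <<'E'
from h import *
c=cam('wrist');W=cloud(c).reshape(-1,3);p=W[np.hypot(W[:,0]-.587,W[:,1]+.107)<.04]
b=p[(p[:,2]>.01)&(p[:,2]<.072)];l=p[p[:,2]>.1];print(fitc(b),l.mean(0),len(l),l.max(0),l.min(0))
s=ctrl.get_obs();e=s['eef_pos'];th=.0485;ex=np.array([np.cos(th),np.sin(th)]);ey=np.array([-np.sin(th),np.cos(th)])
print(e,s['eef_rot']);
for g in ([.5865,-.1085],l.mean(0)[:2]): d=np.array(g)-e[:2];print(d@ey*1000,d@ex*1000)
E
```

```text
(array([ 0.58710026, -0.10916204]), np.float64(0.023955493080850713), 452) [ 0.58647421 -0.09469639  0.26845855] 16428 [ 0.62696492 -0.08584991  0.28967914] [ 0.54703723 -0.12143689  0.10752736]
[ 0.58864969 -0.10887873  0.21484526] [1.08424904e-03 6.89079387e-01 7.24684905e-01 4.59656470e-04]
0.4825013447449177 -2.128799221816005
14.271130358926625 -1.485341664789762
```

Call:
servo_tool(
  commands=[
    [[0, -2, 30], 0, 85],
    [[0, 0, 35], 0, 85],
    [[0, 0, 35], 0, 85],
    [[0, 0, 25], 0, 85],
    [[0, 0, 15], 0, 75],
    [[0, 0, 9], 0, 65],
    [[0, 0, 0], 0, 55],
    [[0, 0, 0], 0, 48],
    [[0, 0, 0], 0, 40],
    [[0, 0, 0], 0, 40],
    [[0, 0, 0], 0, 40],
  ],
)

```text
time_s: 12.22
eef_pos: [0.5867, -0.1096, 0.0656]
eef_rot: [0.001, 0.689, 0.724, 0.0]
wrist_force: [0.4, 0.3, 5.6]
opening: 0.542
grasp_force: 62.1
```

Call:
servo_tool(
  commands=[
    [[0, 0, -8], 0, 40],
    [[0, 0, -17], 0, 40],
    [[25, 0, 0], 0, 40],
    [[30, 0, 0], 0, 40],
    [[30, 0, 0], 0, 40],
    [[25, 0, 0], 0, 40],
    [[0, 0, 12], 0, 40],
    [[0, 0, 9], 0, 40],
    [[0, 0, 5], 0, 40],
    [[0, 0, 0], 0, 40],
  ],
)

```text
time_s: 13.48
eef_pos: [0.5802, -0.0002, 0.0656]
eef_rot: [-0.001, 0.69, 0.724, -0.0]
wrist_force: [-10.3, 3.3, 22.5]
opening: 0.546
grasp_force: 63.8
```

Call:
servo_tool(
  commands=[
    [[-5, 0, -1], 0, 40],
    [[-6, 0, -1], 0, 40],
    [[-5, 0, 0], 0, 40],
    [[-6, 0, 0], 0, 40],
    [[0, 0, 0], 0, 40],
  ],
)

```text
time_s: 14.1
eef_pos: [0.5819, -0.0224, 0.0656]
eef_rot: [0.001, 0.69, 0.724, 0.0]
wrist_force: [1.0, 0.5, 5.0]
opening: 0.545
grasp_force: 62.4
```

```bash
python3 - <<'E'
from h import *
c=cam('wrist');s=cam('scene');e=ctrl.get_obs()['eef_pos'];print(e,proj(c,e),proj(s,e))
a=cv2.resize(c['color'][190:384,150:360,::-1],(400,370),interpolation=cv2.INTER_CUBIC)
p=proj(s,[e[0],e[1],.06]).astype(int)
b=cv2.resize(s['color'][p[1]-46:p[1]+46,p[0]-50:p[0]+50,::-1],(400,370),interpolation=cv2.INTER_CUBIC)
cv2.imwrite('pics/tilt1.png',np.hstack([a,b]))
E
```

```text
[ 0.58189642 -0.02238773  0.06559764] [252.69294081 265.29986531] [293.65112021 223.72521196]
```

View pics/tilt1.png

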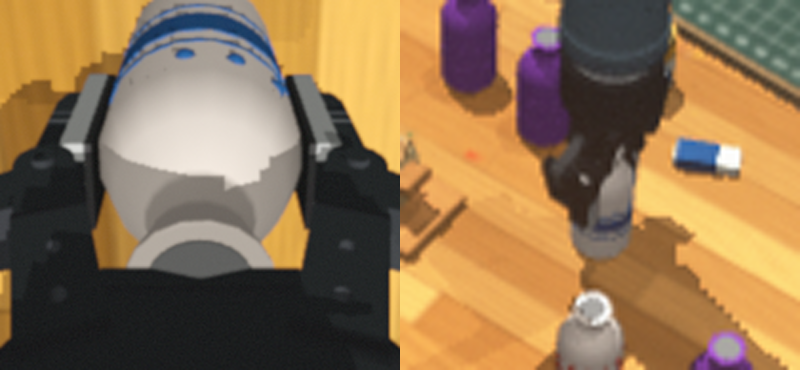

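The wrist view shows the vase upright or only slightly tilted between the pads. The band is at the top and the mouth is at (200,250), close under the gripper. I'll measure the tilt from the depth profile.

```bash
cat >> h.py <<'E'
TH=.0485;EX=np.array([np.cos(TH),np.sin(TH)]);EY=np.array([-np.sin(TH),np.cos(TH)])
def tilt(show=False):
    c=cam('wrist');e=ctrl.get_obs()['eef_pos'];W=cloud(c).reshape(-1,3)
    x=(W[:,:2]-e[:2])@EX*1000;y=(W[:,:2]-e[:2])@EY*1000;z=W[:,2]*1000
    m=(abs(x)<5)&(abs(y)<110)&(z>8)&(z<e[2]*1000+60);y,z=y[m],z[m]
    o=np.lexsort((y,));
    if show:
        b=np.round(y/3);print([(int(k*3),round(float(np.median(z[b==k])),1)) for k in np.unique(b)])
    return y,z,e
E
python3 - <<'E'
from h import *
y,z,e=tilt(True);print(e)
b=np.round(z/4);print([(int(k*4),round(float(np.median(y[b==k])),1)) for k in np.unique(b)])
E
```

```text
[(3, 109.6), (6, 109.7), (9, 109.2), (12, 109.3), (15, 89.3), (18, 85.7), (21, 80.2), (24, 56.7)]
[ 0.58191893 -0.02238339  0.06562186]
[(8, 23.9), (12, 23.9), (16, 23.9), (20, 24.0), (24, 24.0), (28, 24.0), (32, 24.2), (36, 24.1), (40, 24.5), (44, 24.6), (48, 24.6), (52, 24.2), (56, 24.3), (60, 24.1), (64, 24.3), (68, 24.3), (72, 24.0), (76, 22.9), (80, 21.0), (84, 19.1), (88, 16.0), (92, 12.4), (96, 10.5), (100, 10.1), (104, 11.3), (108, 9.6), (112, 7.3), (116, 10.1), (120, 10.9), (124, 11.3)]
```

The profile shows no tilt: the foot slid on the wood. The rest's upper notch can act as a stop instead. I'll carry the vase over the rest with its foot just on the plate side of the upper notch, then push toward −y so that it turns in the pads.

Call:
servo_tool(
  commands=[
    [[0, 0, -10], 0, 40],
    [[0, 0, -30], 0, 40],
    [[0, 0, -45], 0, 40],
    [[0, 0, -45], 0, 40],
    [[26, -10, -5], 0, 40],
    [[32, -13, 0], 0, 40],
    [[32, -13, 0], 0, 40],
    [[32, -13, 0], 0, 40],
    [[32, -13, 0], 0, 40],
    [[32, -12, 0], 0, 40],
    [[0, 0, 20], 0, 40],
    [[0, 0, 30], 0, 40],
    [[0, 0, 20], 0, 40],
    [[0, 0, 0], 0, 40],
  ],
)

```text
time_s: 16.0
eef_pos: [0.4963, 0.1604, 0.1285]
eef_rot: [-0.002, 0.689, 0.724, -0.002]
wrist_force: [1.2, 0.1, 0.7]
opening: 0.543
grasp_force: 61.8
```

```bash
cat >> h.py <<'E'
O=np.array([.4993,.1482])
def loc(p): return np.array([(p[:2]-O)@EX,(p[:2]-O)@EY,p[2]])*1000
E
python3 - <<'E'
from h import *
y,z,e=tilt();print(loc(e),ctrl.get_obs()['wrist_force'])
b=np.round((z-e[2]*1000)/4);print([(int(k*4),round(float(np.median(y[b==k])),1)) for k in np.unique(b)])
E
```

```text
[ -1.2343827   12.41756789 129.80908936] [ 0.36438838  0.54435357 -0.90511157]
[(-120, 43.2), (-116, 43.3), (-104, 14.3), (-100, 13.8), (-96, 18.8), (-92, 19.2), (-88, 21.7), (-84, 22.1), (-80, 24.7), (-72, 27.2), (-68, 29.4), (-64, 29.7), (-60, 35.9), (-56, 24.1), (-52, 23.9), (-48, 24.1), (-44, 24.0), (-40, 24.1), (-36, 24.3), (-32, 24.1), (-28, 24.5), (-24, 24.5), (-20, 24.5), (-16, 24.2), (-12, 24.0), (-8, 24.1), (-4, 24.2), (0, 24.2), (4, 24.0), (8, 23.3), (12, 21.4), (16, 19.6), (20, 16.9), (24, 13.2), (28, 10.7), (32, 10.1), (36, 10.9), (40, 12.1), (44, 8.3), (48, 9.7), (52, 10.4), (56, 11.2), (60, 11.2)]
```

Call:
servo_tool(
  commands=[
    [[0, 1, 5], 0, 40],
    [[0, 0, 4], 0, 40],
    [[0, 0, 2], 0, 40],
    [[0, 0, 0], 0, 40],
  ],
)

```text
time_s: 16.55
eef_pos: [0.4992, 0.1608, 0.1193]
eef_rot: [-0.0, 0.689, 0.724, -0.0]
wrist_force: [0.3, 0.2, -1.1]
opening: 0.544
grasp_force: 61.8
```

Call:
servo_tool(
  commands=[
    [[0, 0, 2], 0, 40],
    [[-3, 0, 0], 0, 40],
    [[-3, 0, 0], 0, 40],
    [[-3, 0, 0], 0, 40],
    [[0, 0, 0], 0, 40],
  ],
)

```text
time_s: 17.18
eef_pos: [0.4996, 0.1519, 0.1177]
eef_rot: [-0.0, 0.69, 0.724, 0.0]
wrist_force: [-2.8, 3.3, 7.1]
opening: 0.547
grasp_force: 62.5
```

Call:
servo_tool(
  commands=[
    [[-4, 0, 0], 0, 40],
    [[-4, 0, 0], 0, 40],
    [[-4, 0, 0], 0, 40],
    [[0, 0, 0], 0, 40],
  ],
)

```text
time_s: 17.68
eef_pos: [0.5, 0.1416, 0.1186]
eef_rot: [-0.001, 0.69, 0.724, 0.001]
wrist_force: [-5.7, 10.3, 14.6]
opening: 0.546
grasp_force: 64.4
```

```bash
python3 - <<'E'
from h import *
y,z,e=tilt();print(loc(e),ctrl.get_obs()['wrist_force'])
b=np.round((z-e[2]*1000)/4);print([(int(k*4),round(float(np.median(y[b==k])),1)) for k in np.unique(b)])
E
```

```text
[  0.39319184  -6.58614972 118.60826814] [-6.85562492  9.64089241 15.11424374]
[(-112, 76.2), (-108, 64.7), (-104, 62.5), (-92, 33.4), (-88, 28.9), (-84, 38.0), (-80, 39.5), (-76, 40.9), (-72, 42.2), (-68, 43.5), (-64, 44.8), (-60, 46.1), (-56, 48.2), (-52, 33.8), (-48, 54.0), (-44, 32.2), (-40, 31.5), (-36, 30.9), (-32, 30.4), (-28, 29.8), (-24, 29.4), (-20, 29.0), (-16, 28.5), (-12, 27.7), (-8, 26.8), (-4, 26.3), (0, 25.7), (4, 25.3), (8, 24.5), (12, 23.4), (16, 21.1), (20, 18.5), (24, 14.9), (28, 10.2), (32, 7.2), (36, 6.1), (40, 6.7), (44, 7.0), (48, 7.5), (52, 10.0), (56, 10.9), (60, 11.1)]
```

It is tilting, about 8° now. I'll continue along the arc.

Call:
servo_tool(
  commands=[
    [[-5, 0, -1], 0, 40],
    [[-5, 0, -0.5], 0, 40],
    [[-5, 0, 0], 0, 40],
    [[-5, 0, 0], 0, 40],
    [[0, 0, 0], 0, 40],
  ],
)

```text
time_s: 18.35
eef_pos: [0.5005, 0.1209, 0.1186]
eef_rot: [-0.001, 0.69, 0.724, 0.0]
wrist_force: [-1.6, 6.9, 3.5]
opening: 0.543
grasp_force: 62.8
```

```bash
python3 - <<'E'
from h import *
y,z,e=tilt();print(loc(e),ctrl.get_obs()['wrist_force'])
b=np.round((z-e[2]*1000)/4);print([(int(k*4),round(float(np.median(y[b==k])),1)) for k in np.unique(b) if -60<k*4<45])
E
```

```text
[ -0.13669739 -27.32503601 118.62099359] [-1.86981361  7.96080178  4.56556048]
[(-56, 68.5), (-52, 70.4), (-48, 75.3), (-44, 50.4), (-40, 49.5), (-36, 47.6), (-32, 45.6), (-28, 43.7), (-24, 41.8), (-20, 40.0), (-16, 38.0), (-12, 36.5), (-8, 34.7), (-4, 32.7), (0, 30.5), (4, 28.6), (8, 26.6), (12, 24.8), (16, 22.7), (20, 19.6), (24, 14.9), (28, 8.1), (32, 0.9), (36, -2.2), (40, -2.6)]
```

Call:
servo_tool(
  commands=[
    [[-5, 0, 0.5], 0, 40],
    [[-4, 0, 0.5], 0, 40],
    [[-4, 0, 1], 0, 40],
    [[-5, 0, 1.7], 0, 40],
    [[-5, 0, 2], 0, 40],
    [[-4, 0, 2.4], 0, 40],
    [[-4, 0, 2.7], 0, 40],
    [[0, 0, 0], 0, 40],
  ],
)

```text
time_s: 19.4
eef_pos: [0.5025, 0.0885, 0.1076]
eef_rot: [-0.0, 0.69, 0.724, -0.0]
wrist_force: [-1.9, 2.7, 3.2]
opening: 0.544
grasp_force: 60.8
```

```bash
python3 - <<'E'
from h import *
y,z,e=tilt();print(loc(e),ctrl.get_obs()['wrist_force'])
b=np.round((z-e[2]*1000)/4);print([(int(k*4),round(float(np.median(y[b==k])),1)) for k in np.unique(b) if -60<k*4<45])
E
```

```text
[  0.28051292 -59.65192213 107.70746055] [-1.98147687  2.61210971  1.81766144]
[(-56, 97.2), (-52, 98.6), (-48, 100.0), (-44, 101.4), (-40, 103.0), (-36, 106.6), (-20, 69.7), (-16, 68.2), (-12, 64.6), (-8, 59.2), (-4, 54.0), (0, 48.6), (4, 43.6), (8, 38.8), (12, 33.1), (16, 27.4), (20, 22.2), (24, 16.6), (28, 2.5), (32, 1.8)]
```

Call:
servo_tool(
  commands=[
    [[-4, 0, 2.3], 0, 40],
    [[-4, 0, 2.7], 0, 40],
    [[-3, 0, 3], 0, 40],
    [[-3, 0, 3], 0, 40],
    [[0, 0, 0], 0, 40],
  ],
)

```text
time_s: 20.08
eef_pos: [0.5035, 0.0745, 0.0968]
eef_rot: [0.0, 0.69, 0.724, -0.0]
wrist_force: [-1.4, 2.2, 1.8]
opening: 0.544
grasp_force: 60.9
```

```bash
python3 - <<'E'
from h import *
y,z,e=tilt();print(loc(e),ctrl.get_obs()['wrist_force'])
z=z-e[2]*1000;b=np.round(y/4);print([(int(k*4),round(float(np.median(z[b==k])),1)) for k in np.unique(b)])
E
```

```text
[  0.6204977  -73.68386299  96.84686885] [-1.61039387  2.26437865  2.57194803]
[(-16, 24.3), (-12, 25.3), (-8, 26.9), (-4, 28.0), (0, 28.2), (4, 28.4), (8, 28.7), (12, 55.2), (16, 25.6), (20, 23.8), (24, 22.3), (28, 20.7), (32, 19.5), (36, 17.7), (40, 16.0), (44, 13.9), (48, 12.5), (52, 10.6), (56, 8.9), (60, 7.3), (64, 5.6), (68, 4.0), (72, 1.4), (76, -59.4), (80, -59.9), (84, -59.7), (88, -61.6), (92, -62.9), (96, -67.4), (100, -68.9), (104, -64.2), (108, -53.3)]
```

The incline is 22.6° against the 20° target, and the vase pivots about 6 mm above the TCP. I'll lift, shift toward the plate leaving a gap of about 6 mm, and lower.

Call:
servo_tool(
  commands=[
    [[0, 0, -8], 0, 40],
    [[0, 0, -20], 0, 40],
    [[15, 0, 0], 0, 40],
    [[15, 0, 0], 0, 40],
    [[10, -0.5, 0], 0, 40],
    [[0, 0, 12], 0, 40],
    [[0, 0, 12], 0, 40],
    [[0, 0, 8], 0, 40],
    [[0, 0, 4], 0, 40],
    [[0, 0, 0], 0, 40],
  ],
)

```text
time_s: 21.38
eef_pos: [0.5008, 0.1146, 0.0886]
eef_rot: [-0.0, 0.69, 0.724, -0.0]
wrist_force: [0.3, -0.1, -1.4]
opening: 0.543
grasp_force: 61.6
```

```bash
python3 - <<'E'
from h import *
y,z,e=tilt();print(loc(e),ctrl.get_obs()['wrist_force'])
y=y+loc(e)[1];b=np.round(y/4);print([(int(k*4),round(float(np.median(z[b==k])),1)) for k in np.unique(b)])
E
```

```text
[  0.20122682 -33.60233195  88.99141122] [ 0.57052237 -1.34893199 -0.34535028]
[(-48, 113.8), (-44, 115.0), (-40, 116.2), (-36, 117.0), (-32, 117.1), (-28, 117.1), (-24, 142.8), (-20, 115.6), (-16, 113.5), (-12, 111.4), (-8, 109.6), (-4, 107.9), (0, 106.4), (4, 104.5), (8, 102.6), (12, 100.4), (16, 98.6), (20, 96.6), (24, 94.7), (28, 92.9), (32, 91.0), (36, 89.1), (40, 84.3), (44, 69.9), (48, 71.1), (52, 69.9), (56, 11.4), (60, 11.1), (64, 11.4), (68, 10.5)]
```

Call:
servo_tool(
  commands=[
    [[0, 0, 3], 0, 40],
    [[0, 0, 3], 0, 40],
    [[0, 0, 2], 0, 40],
    [[0, 0, 0], 0, 40],
  ],
)

```text
time_s: 21.92
eef_pos: [0.5015, 0.1149, 0.0816]
eef_rot: [0.0, 0.689, 0.724, 0.0]
wrist_force: [-1.2, 0.3, 5.8]
opening: 0.546
grasp_force: 61.7
```

```bash
python3 - <<'E'
from h import *
y,z,e=tilt();print(loc(e),ctrl.get_obs()['wrist_force'])
y=y+loc(e)[1];b=np.round(y/4);print([(int(k*4),round(float(np.median(z[b==k])),1)) for k in np.unique(b) if -24<k*4<54])
E
```

```text
[  0.62301354 -33.33354983  81.67017311] [-1.06813261 -0.20270945  5.64505042]
[(-20, 109.3), (-16, 106.9), (-12, 105.1), (-8, 103.5), (-4, 102.0), (0, 100.6), (4, 99.1), (8, 97.3), (12, 95.4), (16, 93.9), (20, 92.1), (24, 90.5), (28, 88.8), (32, 87.3), (36, 85.6), (40, 81.7), (44, 69.7), (48, 71.3), (52, 69.9)]
```

Call:
servo_tool(
  commands=[
    [[2, -0.5, 1], 0, 40],
    [[2, 0, 1], 0, 40],
    [[1, 0, 1], 0, 40],
    [[0, 0, 0], 0, 40],
  ],
)

```text
time_s: 22.48
eef_pos: [0.5012, 0.1195, 0.0791]
eef_rot: [0.001, 0.689, 0.724, 0.0]
wrist_force: [-1.3, -2.3, 7.8]
opening: 0.54
grasp_force: 61.8
```

```bash
python3 - <<'E'
from h import *
y,z,e=tilt();print(loc(e),ctrl.get_obs()['wrist_force'])
y=y+loc(e)[1];b=np.round(y/2);print([(int(k*2),round(float(np.median(z[b==k])),1)) for k in np.unique(b) if -24<k*2<54])
E
```

```text
[  0.52339242 -28.72950904  79.12394193] [-1.06612537 -1.9978758   8.48109461]
[(-22, 107.8), (-20, 107.8), (-18, 134.4), (-16, 106.9), (-14, 105.5), (-12, 104.7), (-10, 103.7), (-8, 102.9), (-6, 102.4), (-4, 101.5), (-2, 100.6), (0, 100.0), (2, 99.5), (4, 98.7), (6, 97.9), (8, 97.0), (10, 96.4), (12, 95.5), (14, 94.3), (16, 93.6), (18, 93.0), (20, 92.0), (22, 91.3), (24, 90.4), (26, 89.6), (28, 88.9), (30, 88.0), (32, 87.4), (34, 86.3), (36, 85.7), (38, 84.9), (40, 84.2), (42, 83.2), (44, 80.8), (46, 78.2), (48, 71.4), (50, 70.5), (52, 69.2)]
```

Call:
servo_tool(
  commands=[
    [[0.5, 0, 1], 0, 40],
    [[0, 0, 0], 0, 46],
    [[0, 0, 0], 0, 48],
    [[0, 0, 0], 0, 50],
    [[0, 0, 0], 0, 53],
    [[0, 0, 0], 0, 58],
    [[0, 0, 0], 0, 64],
    [[0, 0, 0], 0, 66],
    [[0, 0, -10], 0, 66],
    [[0, 0, -30], 0, 66],
    [[0, 0, -40], 0, 66],
    [[0, 0, -40], 0, 66],
    [[0, 0, -40], 0, 66],
    [[0, 0, -40], 0, 66],
    [[0, 0, 0], 0, 66],
  ],
)

```text
time_s: 24.4
eef_pos: [0.5022, 0.1204, 0.2817]
eef_rot: [0.003, 0.689, 0.724, 0.003]
wrist_force: [-0.3, 0.2, -0.9]
opening: 0.775
grasp_force: 0.0
```

```bash
python3 - <<'E'
from h import *
y,z,e=tilt();print(loc(e),ctrl.get_obs()['wrist_force'])
y=y+loc(e)[1];b=np.round(y/4);print([(int(k*4),round(float(np.median(z[b==k])),1)) for k in np.unique(b)])
t=cam('top');c=cam('wrist')
cv2.imwrite('pics/laid.png',np.hstack([cv2.resize(c['color'][...,::-1],(400,300)),cv2.resize(t['color'][90:240,80:280,::-1],(400,300),interpolation=cv2.INTER_CUBIC)]))
W=cloud(t);L=W.reshape(-1,3)
k=L[(L[:,2]>.245)&(L[:,2]<.28)&(np.hypot(L[:,0]-.435,L[:,1]-.495)<.05)];print('knob',k.mean(0),len(k))
r=L[(L[:,2]>.222)&(L[:,2]<.242)&(np.hypot(L[:,0]-.506,L[:,1]-.51)<.13)];print('ring',r.mean(0),len(r))
m=L[(L[:,2]>.2)&(L[:,2]<.25)&(np.hypot(L[:,0]-.49,L[:,1]-.49)<.066)];print(fitc(m),m.mean(0))
E
```

```text
[  0.4293672  -27.89090308 279.27331758] [-0.02434685 -0.23939658 -0.00356816]
[(-60, 108.2), (-56, 106.1), (-52, 103.4), (-48, 102.0), (-44, 101.8), (-40, 103.6), (-36, 105.2), (-32, 106.3), (-28, 106.5), (-24, 106.7), (-20, 332.4), (-16, 336.7), (-12, 103.3), (-8, 102.0), (-4, 100.3), (0, 99.3), (4, 98.1), (8, 96.6), (12, 94.9), (16, 93.5), (20, 91.9), (24, 90.4), (28, 89.1), (32, 87.5), (36, 86.3), (40, 84.3), (44, 81.7), (48, 71.3), (52, 68.9), (56, 11.4), (60, 11.2), (64, 11.2), (68, 10.0)]
knob [0.43748377 0.48441528 0.26260987] 52
ring [0.51554358 0.50578298 0.23108889] 2208
(array([0.49698654, 0.49535124]), np.float64(0.04238606572383689), 1621) [0.49774228 0.49598426 0.23054618]
```

View pics/laid.png

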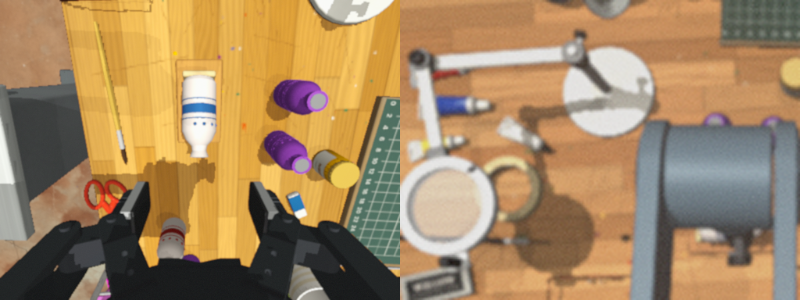

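The wrist view shows the vase lying home, with the foot at the plate at (200,75), the band at (199,108) and the neck at (199,150). The incline is 19.7° and the top line is at seated height. Now I'll go back to the knob.

Call:
servo_tool(
  commands=[
    [[0, 0, -40], 0, 66],
    [[0, 0, -45], 0, 66],
    [[38, -5, 0], 0, 66],
    [[38, -5, 0], 0, 66],
    [[38, -5, 0], 0, 66],
    [[38, -5, 0], 0, 66],
    [[38, -5, 0], 0, 66],
    [[38, -5, 0], 0, 66],
    [[38, -5, 0], 0, 60],
    [[38, -5, 0], 0, 60],
    [[38, -5, 0], 0, 60],
    [[36, -4, 0], 0, 60],
    [[0, 0, 0], 0, 60],
    [[0, 0, 0], 0, 60],
  ],
)

```text
time_s: 26.3
eef_pos: [0.4323, 0.4948, 0.3604]
eef_rot: [0.0, 0.689, 0.724, -0.001]
wrist_force: [0.9, 0.5, -0.9]
opening: 0.701
grasp_force: 0.0
```

```bash
python3 - <<'E'
from h import *
c=cam('wrist');e=ctrl.get_obs()['eef_pos'];W=cloud(c).reshape(-1,3)
k=W[(W[:,2]>.25)&(W[:,2]<.28)&(np.hypot(W[:,0]-.435,W[:,1]-.49)<.04)];print('knob',k.mean(0),len(k),k.min(0),k.max(0))
t=k[k[:,2]>.264];print('top',t.mean(0),len(t))
d=np.array([.435,.4957])-e[:2];print(e,d@EY*1000,d@EX*1000)
P=np.array([.719,.349]);K=lambda a,b:P+.2*np.array([np.cos(a),np.sin(a)])+.275*np.array([np.cos(b),np.sin(b)])
a0,b0,a1,b1=np.radians([95.1,191.4,181.1,264.4]);pts=[K(a0+(a1-a0)*f,b0+(b1-b0)*f) for f in np.linspace(0,1,19)]
print(pts[0],pts[-1]);print([[round((q-p)@EY*1000),round((q-p)@EX*1000)] for p,q in zip(pts,pts[1:])])
E
```

```text
knob [0.43513674 0.48919788 0.26373282] 378 [0.4277335  0.47962359 0.25021595] [0.44269165 0.49480057 0.26893669]
top [0.4351853  0.48773643 0.2665732 ] 256
[0.43262997 0.49448724 0.36090177] 1.0964284715051738 2.426034894340652
[0.43164657 0.49385244] [0.49220156 0.07147298]
[[-20, -13], [-22, -12], [-23, -10], [-23, -8], [-24, -6], [-25, -5], [-25, -3], [-25, -1], [-26, 1], [-26, 3], [-25, 5], [-25, 7], [-25, 9], [-24, 11], [-23, 13], [-22, 15], [-21, 16], [-20, 18]]
```

Call:
servo_tool(
  commands=[
    [[-4, 2, 20], 0, 50],
    [[-3, 1, 25], 0, 50],
    [[0, 0, 25], 0, 50],
    [[0, 0, 20], 0, 45],
    [[0, 0, 8], 0, 35],
    [[0, 0, 0], 0, 25],
    [[0, 0, 0], 0, 10],
    [[0, 0, 0], 0, 10],
    [[0, 0, 0], 0, 10],
  ],
)

```text
time_s: 27.48
eef_pos: [0.4363, 0.4889, 0.265]
eef_rot: [0.0, 0.689, 0.724, 0.001]
wrist_force: [-0.5, 0.2, 2.0]
opening: 0.162
grasp_force: 58.9
```

Call:
servo_tool(
  commands=[
    [[-10, -7, 0], 0, 10],
    [[-10, -6, 0], 0, 10],
    [[-22, -12, 0], 0, 10],
    [[-23, -10, 0], 0, 10],
    [[-23, -8, 0], 0, 10],
    [[-24, -6, 0], 0, 10],
    [[-25, -5, 0], 0, 10],
    [[-25, -3, 0], 0, 10],
    [[-25, -1, 0], 0, 10],
    [[-26, 1, 0], 0, 10],
    [[-26, 3, 0], 0, 10],
    [[-25, 5, 0], 0, 10],
    [[-25, 7, 0], 0, 10],
    [[-25, 9, 0], 0, 10],
    [[-24, 11, 0], 0, 10],
    [[-23, 13, 0], 0, 10],
    [[-15, 10, 0], 0, 10],
    [[0, 0, 0], 0, 10],
  ],
)

```text
time_s: 29.72
eef_pos: [0.4556, 0.1117, 0.2646]
eef_rot: [0.0, 0.69, 0.724, -0.0]
wrist_force: [-1.6, 0.1, 7.3]
opening: 0.161
grasp_force: 61.1
```

```bash
python3 - <<'E'
from h import *
t=cam('top');e=ctrl.get_obs()['eef_pos'];d=np.array([.4922,.0715])-e[:2];print(e,d@EY*1000,d@EX*1000)
E
```

```text
[0.45525808 0.11202737 0.26459832] -42.27069600490215 34.9336732584504
```

Two steps of the arc remain, then I'll release and look before lifting clear.

Call:
servo_tool(
  commands=[
    [[-14, 12, 0], 0, 10],
    [[-14, 12, 0], 0, 10],
    [[-9, 7, 0], 0, 10],
    [[-5, 4, 0], 0, 10],
    [[0, 0, 0], 0, 10],
    [[0, 0, 0], 0, 20],
    [[0, 0, 0], 0, 30],
    [[0, 0, 0], 0, 45],
    [[0, 0, -10], 0, 50],
    [[0, 0, -30], 0, 60],
    [[0, 0, -40], 0, 60],
    [[-40, 0, -20], 0, 60],
    [[-40, 0, 0], 0, 60],
    [[0, 0, 0], 0, 60],
  ],
)

```text
time_s: 31.52
eef_pos: [0.4968, -0.0091, 0.3649]
eef_rot: [0.001, 0.691, 0.723, 0.0]
wrist_force: [0.0, 0.1, 0.5]
opening: 0.707
grasp_force: 0.0
```

```bash
python3 - <<'E'
from h import *
for n in('wrist','top'):
    c=cam(n);L=cloud(c).reshape(-1,3)
    k=L[(L[:,2]>.255)&(L[:,2]<.275)&(np.hypot(L[:,0]-.492,L[:,1]-.072)<.03)]
    m=L[(L[:,2]>.22)&(L[:,2]<.24)&(np.hypot(L[:,0]-.4994,L[:,1]-.146)<.085)]
    m=m[np.hypot(m[:,0]-.4994,m[:,1]-.146)<.068]
    rect=cv2.minEnclosingCircle((m[:,:2]*1000).astype(np.float32)) if len(m) else 0
    print(n,'knob',k.mean(0) if len(k) else 0,len(k),'ring',len(m),fitc(m) if len(m)>10 else 0,rect)
    cv2.imwrite(f'pics/end_{n}.png',c['color'][...,::-1])
a=cv2.imread('pics/end_wrist.png');b=cv2.imread('pics/end_top.png')
cv2.imwrite('pics/end.png',np.hstack([cv2.resize(a,(400,300)),cv2.resize(b[90:240,180:380],(400,300))]))
print(ctrl.get_obs()['eef_pos'])
E
```

```text
wrist knob [0.49282412 0.07453407 0.26621022] 388 ring 8856 (array([0.50105994, 0.12291532]), np.float64(0.034086831148030204), 8856) ((500.51971435546875, 135.25270080566406), 61.92035675048828)
top knob [0.49449893 0.07583482 0.26693653] 32 ring 1965 (array([0.50167906, 0.14900276]), np.float64(0.045414411750492094), 1965) ((499.61431884765625, 145.8370819091797), 67.79659271240234)
[ 0.49645775 -0.00707136  0.3642765 ]
```

View pics/end.png

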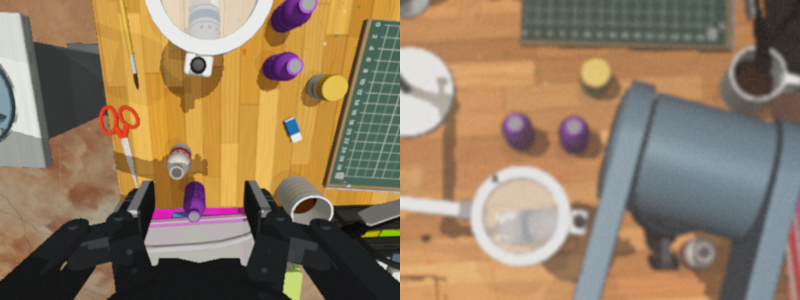

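The lens is at about (0.501, 0.149) and the band at about (0.499, 0.146), which is 3–4 mm apart. In both views the vase still lies under the glass and the gripper is clear.

```bash
python3 -c "
from bench import ctrl
print(ctrl.hand_in())"
```

```text
the job is handed in; nothing more can be done
None
```

I handed the job in after about 31 s: the blue-banded vase lies home in the rest, let go, with the lens about 4 mm off the middle of its band. I never touched the jar, the mug, the brush or the red-banded vase, and no pass/fail verdict came back.

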